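# Load a sample jar on the narrow rest and close it with the slotted keeper bar

## Robot

A 6-joint arm with a two-finger parallel gripper is mounted at the origin on the work surface. World frame = base frame: x ahead of the robot, y to its left, z up, the work surface at z = 0. Lengths are in m, angles in rad, forces in N, time in s.
With the tool pointing down it reaches from about 0.375 to 0.975 m from the base axis. Payload 3.8 kg.
Tool frame: the origin (TCP) lies on the centre line of the jaws, within the pads' length; the fingertips stand 14 mm ahead of it and the grasp point (between the pads) lies 5 mm behind it; z points along the fingers, y is the line along which they close (so a half turn about z gives the same grasp; the last joint's range is limited). The gripper opens to 85 mm and grips with 20 to 120 N. Pads are 22 mm wide; open, the fingers measure 114 mm over their backs; the gripper's body (76 mm by 85 mm) begins 54 mm behind the grasp point. The pads swing forward as they close: fully open they stand 13 mm farther back than shut.
Start: joints at [1.299, 0.264, 1.604, -0, 1.274, -0.037], TCP at [0.157, 0.656, 0.222] pointing down, gripper open.
Joint ranges: [-2.63, 2.63], [-0.94, 2.18], [0.31, 2.57], [-1.31, 4.45], [0, 2.66], [-2.55, 2.55]. Speed limits (rad/s): [2.57, 2.57, 3.14, 3.14, 3.14, 3.14].

## Interface

Orientations are given as a rotation vector (axis times angle).
In Python, from workcell import bot, eyes, spot_in gives the robot as it stands.
- The arm moves only by the tool carry_out, never from a script. Its argument "series" is text: rows parted by semicolons, each of 4 numbers parted by spaces: the shift along the world's x, y, z in m, then the turn about the world's z in degrees. In form: tx ty tz roll; .... A call has 1 to 20 rows; each row shifts and turns the commanded pose from where the row before left it; what a row does not reach is not made up. A row lasts 1/8 s, in which the tool goes at most 62.5 mm and 10.7 degrees, less where a joint would pass 70% of its speed; a pose out of reach is approached as far as the arm can. A call is refused whole if a number of a shift passes 0.0625 or a number of a turn 10.7, either way. A call with a gripper value outside its range is refused whole. "jaw" is the gripper command: -1 is shut, 1 is fully open, values between are in proportion, set as the call begins (left out, the last holds). The fingers move at their own pace and stop on an object; "grip_force" is the grip in N (left out, the last holds). Time passes only in rows, so rows that do not move let the fingers close. It gives the time, the measured TCP pose, the force, the opening and the grip force at its end, in the units of the state.
- bot.read_state(): the state, without advancing time (a new reading comes with each control period).
- eyes.read_camera(name): name is "scene" or "top"; returns (picture, depth): 480x640x3 uint8, blue, green, red; 480x640 float32, m along the optical axis (not along the pixel's ray), 0 where there is no reading.
- eyes.get_calibration(name): a dict with "K" (3x3 intrinsics, pixels), "distortion" ([k1, k2, p1, p2, k3] as OpenCV has them; the pictures are not rectified), "position" and "rotation" of the camera in the world. Camera axes: x right, y down, z forward; pixel columns grow to the right and rows downward; lengths in m; the calibration is good to about 2 mm. A picture is of the moment at which its call begins. get_calibration takes no time and is no camera call.
- bot.finish_job(): hands the job in; it is judged then, once.
Trained networks look in the newest picture that a camera, given by its name, has taken for a name from the list of things; names that differ only in an ending like _2 or _b are one class to them, and where a whole thing is asked for, a point or a joint stands for the part that bears it (a point fixed in the world has none). Each returns a list of dicts, best first, with "score" (0 to 1); they miss things now and then, are a little off and sometimes report something else, mostly with a low value. They report only what shows in the picture. A call takes as long as a camera call. They do not tell look-alikes from the thing itself.
- spot_in(camera, target): "rect" ([centre column, centre row, width, height] in pixels, round what is visible of it).
The state is a dict: "time": time; "q": joint angles; "joint_vel": joint speeds; "joint_torque": joint torques, N m; "tool_pos": TCP position; "tcp_rot": TCP orientation; "wrist_force": force on the tool from outside, world axes, zero at the start; "torque": the same for the moment, N m; "width": opening from 0.0 (shut) to 1.0 (fully open); "grip_force": force on a finger pad.
Only numpy, scipy, OpenCV 4.12 (cv2) and the standard library are available. Lean on these libraries where they do the work, as an engineer would, in place of code of your own. Each camera call takes 0.05 s, during which the arm holds its last target. There are 200 camera calls.

## Task

Slide the wide sample jar, without lifting it or tipping it, off the loading shelf and along the neck until it stands centred on the small round rest. Then close the stage behind it: set the steel keeper bar on the two posts with its slots facing the studs and slide it sideways under the stud heads until both slots are fully home on their studs and it lies flat on the posts. Do not disturb the beaker, the wrench or the small glass jar.

Things in the scene. Friction and masses are not known exactly. Their poses are not given: they have to be found in the camera images.
- stage: Fixed steel sample stage. Origin on the bench under the round rest's centre; z up; +y is the loading direction. Its jar track is flush, 60 mm above the bench: a shelf 136 mm wide (x) from y = -250 to -75 mm, then a neck 40 mm wide without side walls, leading to the rest at x = y = 0. Base plate 220 x 330 x 8 mm.
- rest (a point): Centre of the top face of the round rest, 64 mm diameter, 60 mm above the bench, axes as the stage. Narrower than the jar, and nothing stops the jar at its far end.
- stud_a (a point): Stud on the stage's -x side (stage x = -85, y = -85 mm), its axis at its foot, on the post top 85 mm above the bench. Neck 8 mm diameter and free 11 mm high under a round head 20 mm diameter, 4 mm thick. Its post is a block 24 mm wide (x) reaching from stage y = -140 to -70 mm, with a flat top.
- stud_b (a point): The same on the stage's +x side (stage x = +85, y = -85 mm): stud and post alike.
- jar_mid (a point): Closed sample jar, grey plastic with white lid and paper band, round, 92 mm diameter (lid 90 mm), 75 mm high, 0.3 to 0.6 kg, standing on the loading shelf. Point on its axis half-way up (37.5 mm above its underside); z is the jar's axis. Too wide for most grippers.
- bar_grip (a point): Keeper bar: flat steel, 210 long (its x) x 34 (y) x 5 mm, 0.25 kg, flat on the bench. Upright black tab in its middle, 16 (x) x 24 (y) mm, top 50 mm above the underside; this point is in the tab, 30 mm above the underside. Two slots 14 mm wide at x = -85 and +85, open at the long +y edge, 22 mm deep. On the stage, its axes point as the stage's, slots towards the rest.
- slot_a (a point): Where the stud's axis is when the bar's -x slot is fully home, on the bar's underside: bar x = -85 mm, y = -1 mm from bar_grip.
- slot_b (a point): The same for the +x slot: bar x = +85 mm, y = -1 mm.
- beaker: Bystander: white plastic beaker with a handle, 90 mm diameter, 110 mm high; origin under its centre.
- wrench: Bystander: wrench lying on the bench; origin under its middle.
- vial: Bystander: small amber glass jar, 56 mm diameter, 80 mm high; origin under its centre.
Things that resemble listed ones, but are neither listed nor needed, are in the scene too. Of the things that look like the part that bears bar_grip, take the one that is nearest to the robot's base at the start.

How it is judged:
By the outcome, as a careful person would: the job done as asked, in the order asked, and still so for the second after the job is handed in, with the robot touching nothing.
It also fails if it takes over 70 s, if anything falls off the work surface, if the arm or the gripper's body presses on something with over 40 N, if the wrist force passes 120 N, or if a joint passes its speed limit or range.

## Working session

There is one attempt and no reset: what is moved stays moved. The work goes in short steps, Python scripts to look and compute and a tool call to move; the robot and the scene stay as the last step left them, time stands still between calls to the robot, and variables do not carry over. Pictures are saved under pics/ and viewed, at most 11 in all, crops included, and the job is handed in when it is done.

Besides the shell and the picture viewer there is one more tool, called after ">>>" by a JSON object that holds its "fn" and its "kwargs". carry_out: Moves the arm, as the interface text tells. Its arguments: {"type":"object","properties":{"series":{"type":"string"},"jaw":{"type":"number"},"grip_force":{"type":"number"}},"required":["series"]}

```bash
mkdir -p pics
cat > h.py <<'E'
import numpy as np, cv2
from workcell import bot, eyes, spot_in
def cam(n):
    p,d=eyes.read_camera(n); c=eyes.get_calibration(n); return p,d,c
def rot(c):
    R=np.array(c["rotation"],float)
    return R if R.shape==(3,3) else cv2.Rodrigues(R)[0]
def ray(c,uv):
    q=cv2.undistortPoints(np.array(uv,float).reshape(-1,1,2),np.array(c["K"],float),np.array(c["distortion"],float)).reshape(-1,2)
    return np.c_[q,np.ones(len(q))]
def at_z(c,uv,z):
    r=ray(c,uv)@rot(c).T; o=np.array(c["position"]); return o+r*((z-o[2])/r[:,2])[:,None]
def cloud(c,d):
    v,u=np.mgrid[0:480,0:640]; r=ray(c,np.c_[u.ravel(),v.ravel()])*d.reshape(-1,1)
    return (r@rot(c).T+np.array(c["position"])).reshape(480,640,3)
def proj(c,P):
    R=rot(c); rv=cv2.Rodrigues(R.T)[0]; t=-R.T@np.array(c["position"])
    return cv2.projectPoints(np.array(P,float).reshape(-1,1,3),rv,t,np.array(c["K"],float),np.array(c["distortion"],float))[0].reshape(-1,2)
E
python3 - <<'E'
from h import *
for n in("scene","top"):
    p,d,c=cam(n); cv2.imwrite(f"pics/{n}0.png",p); X=cloud(c,d)
    print(n,c["position"],rot(c).round(2).tolist())
    for t in("stage","jar_mid","bar_grip","beaker","wrench","vial","stud_a"):
        for s in spot_in(n,t)[:4]:
            u,v=[int(k) for k in s["rect"][:2]]; print(t,round(s["score"],2),np.round(s["rect"]),X[min(v,479),min(u,639)].round(3))
print(bot.read_state())
E
```

```text
scene [1.30999286 0.68869554 1.28056689] [[-0.62, 0.61, -0.49], [0.79, 0.49, -0.37], [0.01, -0.62, -0.79]]
stage 0.64 [285. 238. 102.  78.] [ 0.553 -0.029  0.002]
jar_mid 0.87 [264. 202.  24.  32.] [ 0.551 -0.119  0.128]
bar_grip 0.92 [486. 304.  55.  45.] [0.364 0.661 0.013]
bar_grip 0.83 [243. 290.  53.  41.] [0.809 0.01  0.013]
bar_grip 0.65 [408. 297.  59.  24.] [0.508 0.452 0.028]
bar_grip 0.6 [364. 269.  44.  44.] [0.486 0.273 0.007]
beaker 0.84 [296. 307.  35.  46.] [0.746 0.182 0.003]
wrench 0.62 [207. 193.  30.  27.] [ 0.566 -0.412  0.004]
wrench 0.16 [364. 270.  40.  42.] [0.487 0.274 0.003]
vial 0.93 [360. 320.  20.  27.] [0.682 0.387 0.05 ]
stud_a 0.97 [284. 235. 106.  76.] [ 0.547 -0.039  0.005]
top [0.27520687 0.10826304 1.76197055] [[0.01, -0.98, 0.18], [-1.0, -0.01, 0.01], [-0.01, -0.18, -0.98]]
stage 0.6 [383. 270. 115.  80.] [ 0.525 -0.032  0.051]
jar_mid 0.73 [421. 266.  34.  36.] [ 0.523 -0.129  0.127]
bar_grip 0.8 [369. 180.  68.  17.] [0.795 0.004 0.026]
bar_grip 0.78 [141. 328.  71.  29.] [0.349 0.657 0.018]
bar_grip 0.73 [276. 286.  20.  74.] [0.473 0.27  0.04
[... 328 characters left out ...]
062]
{'time': 0.8, 'q': array([ 1.29910982e+00,  2.63830621e-01,  1.60397931e+00,  1.85244442e-05,
        1.27369385e+00, -3.69095701e-02]), 'joint_vel': array([-9.30404718e-05,  1.65260889e-04,  1.07129671e-03, -2.48648048e-03,
       -1.25630096e-03,  6.59634602e-04]), 'joint_torque': array([ 6.70776972e-04, -5.14976013e+01, -3.67700458e+01, -1.49043758e-04,
        5.64422680e-04,  4.27938303e-06]), 'tool_pos': array([0.15702722, 0.6564915 , 0.22173771]), 'tcp_rot': array([-3.67948352e-01, -3.11996702e+00, -1.42216792e-04]), 'wrist_force': array([-0.09783889, -0.09037134,  0.09557594]), 'torque': array([0.01629646, 0.01464736, 0.03241503]), 'grip_force': 0.0, 'width': 1.0000451851241454}
```

Run:
```python
import cv2
t=cv2.imread("pics/top0.png"); s=cv2.imread("pics/scene0.png")
cv2.imwrite("pics/top0c.png",cv2.resize(t[150:360,90:540],(800,373),interpolation=cv2.INTER_CUBIC))
cv2.imwrite("pics/scene0c.png",cv2.resize(s[160:360,180:530],(800,457),interpolation=cv2.INTER_CUBIC))
```

```text
(no output)
```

View pics/top0c.png

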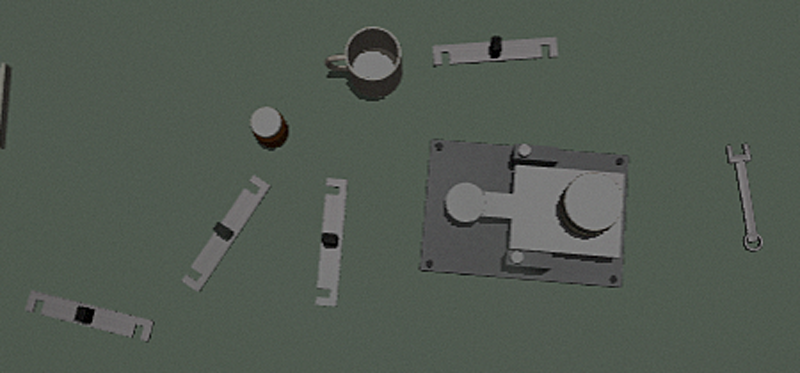

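View pics/scene0c.png

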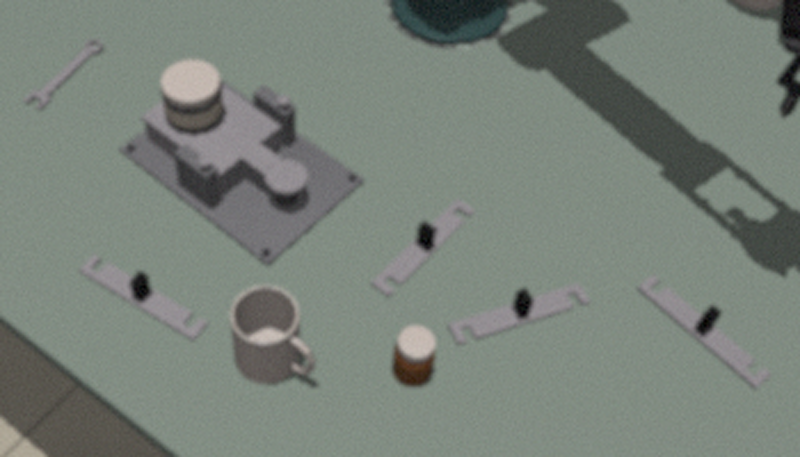

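The near bar (tab at about (330,240) in the top crop, world ≈ (0.47,0.27)) is nearest the base. The stage's loading direction runs left in the top crop, so about world +y, with the rest at (465,203) and the jar at (595,205). Next I'll measure these precisely.

```bash
cat > meas.py <<'E'
from h import *
def med(P): return np.median(P,0).round(4)
def run(n,save=None):
    p,d,c=cam(n); X=cloud(c,d); x,y,z=X[...,0],X[...,1],X[...,2]; ok=d>0
    inst=ok&(x>.35)&(x<.75)&(y>-.32)&(y<.15)
    # shelf-level top face
    m=(inst&(abs(z-.06)<.006)).astype(np.uint8)
    P=X[m>0]; print(n,"track n",len(P),"z",np.median(P[:,2]).round(4))
    # jar top
    J=X[inst&(z>.12)]; print(" jar top n",len(J)); 
    if len(J): (cx,cy),r=cv2.minEnclosingCircle(J[:,:2].astype(np.float32)); print("  med",med(J),"circ",round(cx,4),round(cy,4),round(r,4))
    S=inst&(z>.09)&(z<.108); k,l,st,ce=cv2.connectedComponentsWithStats(S.astype(np.uint8))
    for i in range(1,k):
        if st[i,4]>8: print("  z.09-.108",st[i,4],med(X[l==i]),ce[i].round(1))
    for a in(1,): 
        T=ok&(z>.02)&(z<.06)&(p.max(2)<70)&(x>.38)&(x<.58)&(y>.2)&(y<.34)
        if T.any(): print("  tab",T.sum(),med(X[T]),X[T].max(0).round(3))
    return p,d,c,X
if __name__=="__main__":
    for n in("scene","top"):
        p,d,c,X=run(n)
        a=np.vstack([proj(c,[[.37,.0,0]])])
        q=cv2.resize(p[225:320,250:450] if n=="top" else p[170:290,215:415],None,fx=4,fy=4,interpolation=cv2.INTER_CUBIC)
        q=cv2.convertScaleAbs(q,alpha=1.6); cv2.imwrite(f"pics/{n}1.png",q)
E
python3 meas.py; python3 -c "
import cv2,numpy as np
a=cv2.imread('pics/top1.png')
cv2.imwrite('pics/a1.png',a)"
```

```text
scene track n 1233 z 0.0591
 jar top n 435
  med [ 0.5367 -0.1337  0.1332] circ 0.5306 -0.1364 0.0479
  z.09-.108 91 [ 0.558  -0.1049  0.0993] [264.5 209.1]
  z.09-.108 23 [ 0.4504 -0.0234  0.0983] [302.7 204. ]
  z.09-.108 23 [ 0.6183 -0.0352  0.0986] [268.6 230.8]
  tab 53 [0.4858 0.2762 0.042 ] [0.49  0.286 0.054]
top track n 2230 z 0.0597
 jar top n 866
  med [ 0.5288 -0.1364  0.1341] circ 0.5293 -0.1358 0.0464
  z.09-.108 39 [ 0.617  -0.0366  0.0979] [385.1 234. ]
  z.09-.108 24 [ 0.4962 -0.1064  0.1006] [411.3 277.1]
  z.09-.108 41 [ 0.4478 -0.0246  0.1006] [380.7 294.4]
  tab 58 [0.4773 0.2719 0.0488] [0.487 0.284 0.059]
```

View pics/top1.png

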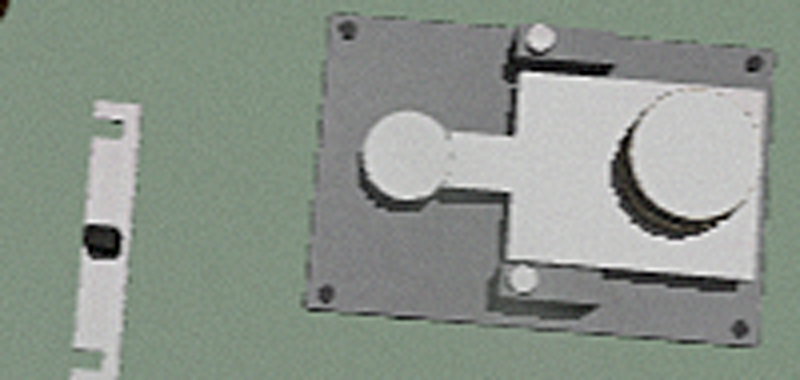

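Slots of the near bar open to the left (world +y), nearly the same orientation as the stage. Next I'll refine the rest centre, stage yaw, and bar pose.

```bash
cat > fit.py <<'E'
from h import *
from scipy.optimize import minimize
def stage(n):
    p,d,c=cam(n); X=cloud(c,d)
    m=(d>0)&(abs(X[...,2]-.06)<.007)&(X[...,0]>.35)&(X[...,0]<.75)&(X[...,1]>-.3)&(X[...,1]<.15)
    g=p.astype(int).mean(2)
    # bright rest/track pixels -> exact z=.06 plane
    v,u=np.nonzero(m); W=at_z(c,np.c_[u,v],.06)[:,:2]
    def out(q):  # fit rest disc: circle through rim
        return q
    a=np.deg2rad(-4.1); ys=np.array([-np.sin(a),np.cos(a)]); xs=np.array([np.cos(a),np.sin(a)])
    r0=np.array([.5395,.0548]); L=np.c_[(W-r0)@xs,(W-r0)@ys]
    D=W[(L[:,1]>-28)&(L[:,1]>-.028)&(abs(L[:,0])<.045)]
    cost=lambda q:-np.sum(1/(1+np.exp((np.hypot(*(D-q).T)-.032)/.0015)))
    q=minimize(cost,D.mean(0),method="Nelder-Mead").x
    S=L[(L[:,1]<-.1)&(L[:,1]>-.14)]; N=L[(L[:,1]<-.045)&(L[:,1]>-.065)]
    print(n,"rest",q.round(4),"n",len(D),"front",L[:,1].max().round(4),"shelf x",np.percentile(S[:,0],[1,99]).round(4),"neck x",np.percentile(N[:,0],[2,98]).round(4))
    return p,d,c,X
def bar(n,ctr=(.475,.27)):
    p,d,c=cam(n); X=cloud(c,d)
    g=cv2.cvtColor(p,cv2.COLOR_BGR2HSV)
    near=(np.hypot(X[...,0]-ctr[0],X[...,1]-ctr[1])<.135)&(d>0)
    m=near&(X[...,2]<.02)&(g[...,1]<45)&(g[...,2]>110)
    k,l,st,_=cv2.connectedComponentsWithStats(m.astype(np.uint8),connectivity=8)
    for i in range(1,k):
        if st[i,4]<40: continue
        v,u=np.nonzero(l==i); W=at_z(c,np.c_[u,v],.005)[:,:2].astype(np.float32)
        r=cv2.minAreaRect(W); print(n,"bar",st[i,4],np.round(r[0],4),np.round(r[1],4),round(r[2],2))
    t=near&(g[...,2]<75); 
    t2=t&(X[...,2]>.044)&(X[...,2]<.06)
    if t2.any():
        v,u=np.nonzero(t2); print(n,"tabtop",t2.sum(),at_z(c,np.c_[u,v],.05).mean(0).round(4))
if __name__=="__main__":
    for n in("scene","top"): stage(n); bar(n)
E
python3 fit.py
```

```text
scene rest [0.5419 0.057 ] n 223 front 0.0351 shelf x [-0.0765  0.0995] neck x [-0.018   0.0199]
scene bar 3842 [0.4798 0.2728] [0.2674 0.2684] 68.51
scene tabtop 23 [0.4828 0.2754 0.05  ]
top rest [0.538  0.0554] n 360 front 0.0308 shelf x [-0.0694  0.0719] neck x [-0.0216  0.0183]
top bar 615 [0.4791 0.273 ] [0.0337 0.2087] 86.55
top tabtop 45 [0.4781 0.2716 0.05  ]
```

>>> {"fn": "carry_out", "kwargs": {"series": "0.03 -0.05 0 -10.7;0.04 -0.06 0 -10.7;0.04 -0.06 0 -10.7;0.04 -0.06 0 -10.7;0.04 -0.06 0 -10.7;0.04 -0.06 0 -10.7;0.03 -0.06 0 -10.7;0.03 -0.06 0 -5.8;0.03 -0.06 0 0;0.02 -0.06 0 0;0.01 -0.06 0 0;0.01 -0.06 0 0", "jaw": 0.4}}

```text
time: 2.6
tool_pos: [0.4843, -0.0026, 0.2221]
tcp_rot: [2.3, 2.139, 0.001]
wrist_force: [1.5, -0.0, -0.3]
width: 0.697
grip_force: 0.0
```

>>> {"fn": "carry_out", "kwargs": {"series": "0 0 0 0;0 0 0 0"}}

```text
time: 2.85
tool_pos: [0.4839, -0.0005, 0.2217]
tcp_rot: [-2.302, -2.138, -0.001]
wrist_force: [-0.6, 0.9, -0.3]
width: 0.699
grip_force: 0.0
```

```bash
cat >> h.py <<'E'
def state():
    s=bot.read_state(); R=cv2.Rodrigues(np.array(s["tcp_rot"]))[0]
    print("t",s["time"],"tcp",np.round(s["tool_pos"],4),"yaw_y",np.rad2deg(np.arctan2(R[1,1],R[0,1])).round(2),"tilt",R[2,2].round(4),"F",np.round(s["wrist_force"],1),"w",round(s["width"],3),"g",s["grip_force"],"q6",s["q"][5].round(2))
    return s
E
python3 -c "
from h import *
state()"
```

```text
t 2.85 tcp [ 0.4839 -0.0005  0.2217] yaw_y -4.23 tilt -1.0 F [-0.6  0.9 -0.3] w 0.699 g 0.0 q6 0.02
```

>>> {"fn": "carry_out", "kwargs": {"series": "0.008 -0.045 0 0;0.008 -0.045 0 0;0.008 -0.045 0 0;0.008 -0.045 0 0;0.005 -0.026 0 0;0 0 -0.03 0;0 0 -0.04 0;0 0 -0.037 0;0 0 -0.02 0;0 0 0 0"}}

```text
time: 4.1
tool_pos: [0.5198, -0.2037, 0.0925]
tcp_rot: [-2.294, -2.14, 0.002]
wrist_force: [-0.0, -0.1, 0.5]
width: 0.695
grip_force: 0.0
```

Run:
```python
from h import *
state()
p,d,c=cam("top"); q=cv2.resize(p[225:320,330:480],None,fx=5,fy=5,interpolation=cv2.INTER_CUBIC)
p,d,c=cam("scene"); r=cv2.resize(p[150:270,210:350],None,fx=4,fy=4,interpolation=cv2.INTER_CUBIC)
h=480;o=np.zeros((480,750+560,3),np.uint8);o[:475,:750]=q;o[:480,750:]=r
o=cv2.resize(o,(800,293));cv2.imwrite("pics/b1.png",cv2.convertScaleAbs(o,alpha=1.5))
```

```text
t 4.1 tcp [ 0.5198 -0.2037  0.0925] yaw_y -3.99 tilt -1.0 F [-0.  -0.1  0.5] w 0.695 g 0.0 q6 -0.35
```

View pics/b1.png

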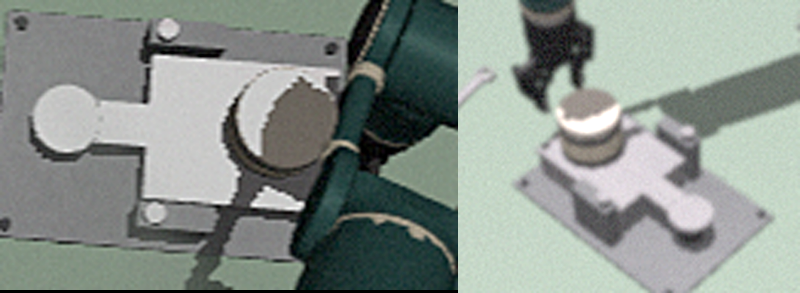

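>>> {"fn": "carry_out", "kwargs": {"series": "0.0024 0.008 0 0;0.0006 0.008 0 0;0.0006 0.008 0 0;0.0006 0.008 0 0;0.0005 0.008 0 0;0.0006 0.008 0 0;0.0005 0.008 0 0;0.0006 0.008 0 0;0.0005 0.008 0 0;0.0006 0.008 0 0;0.0005 0.008 0 0;0.0006 0.008 0 0;0.0005 0.008 0 0;0.0006 0.008 0 0;0.0006 0.008 0 0;0.0006 0.004 0 0;0 0 0 0"}}

```text
time: 6.32
tool_pos: [0.5321, -0.0825, 0.0952]
tcp_rot: [2.299, 2.14, 0.0]
wrist_force: [-0.1, -4.4, 3.6]
width: 0.702
grip_force: 2.3
```

```bash
cat > jar.py <<'E'
from h import *
from scipy.optimize import least_squares
import sys
s=state()
ang=np.deg2rad(-4.05); xs=np.array([np.cos(ang),np.sin(ang)]); ys=np.array([-xs[1],xs[0]])
R=np.array([.5398,.0553]); print("tcp stage",((s["tool_pos"][:2]-R)@xs).round(4),((s["tool_pos"][:2]-R)@ys).round(4))
for n in("scene","top"):
    p,d,c=cam(n); X=cloud(c,d)
    m=(d>0)&(abs(X[...,2]-.135)<.008)&(X[...,0]>.42)&(X[...,0]<.66)&(X[...,1]>-.25)&(X[...,1]<.2)
    sat=cv2.cvtColor(p,cv2.COLOR_BGR2HSV)
    m&=(sat[...,1]<60)&(sat[...,2]>70)
    k,l,st,_=cv2.connectedComponentsWithStats(m.astype(np.uint8)); i=1+np.argmax(st[1:,4])
    v,u=np.nonzero(l==i); W=at_z(c,np.c_[u,v],.135)[:,:2]
    cnt=cv2.findContours((l==i).astype(np.uint8),cv2.RETR_EXTERNAL,cv2.CHAIN_APPROX_NONE)[0][0].reshape(-1,2)
    B=at_z(c,cnt,.135)[:,:2]
    # rim points: robust circle of radius 45 mm (rim pixels sit ~1 px inside)
    q=least_squares(lambda q:np.hypot(*(B-q).T)-.0445,W.mean(0),loss="soft_l1",f_scale=.001).x
    print(n,len(W),"jar z",np.median(X[l==i][:,2]).round(4),"centre",q.round(4),"mean",W.mean(0).round(4),"stage",((q-R)@xs).round(4),((q-R)@ys).round(4))
    a=p[225:320,330:480] if n=="top" else p[150:270,210:350]
    if len(sys.argv)>1: cv2.imwrite(f"pics/{sys.argv[1]}_{n}.png",cv2.convertScaleAbs(cv2.resize(a,None,fx=4,fy=4,interpolation=cv2.INTER_CUBIC),alpha=1.5))
E
python3 jar.py c
```

```text
t 6.325 tcp [ 0.5321 -0.0825  0.0952] yaw_y -4.13 tilt -1.0 F [-0.1 -4.4  3.6] w 0.702 g 2.2776269540190697 q6 -0.13
tcp stage 0.002 -0.138
scene 431 jar z 0.1333 centre [ 0.5403 -0.034 ] mean [ 0.5408 -0.0337] stage 0.0068 -0.0891
top 351 jar z 0.1346 centre [ 0.5361 -0.0024] mean [ 0.5368 -0.0215] stage 0.0004 -0.0578
```

Run:
```python
from h import *
a=cv2.imread("pics/c_top.png");b=cv2.imread("pics/c_scene.png")
b=cv2.resize(b[:,:],(443,380)); o=np.hstack([a[:,:350],b]);print(o.shape);cv2.imwrite("pics/c.png",o)
```

```text
(380, 793, 3)
```

View pics/c.png

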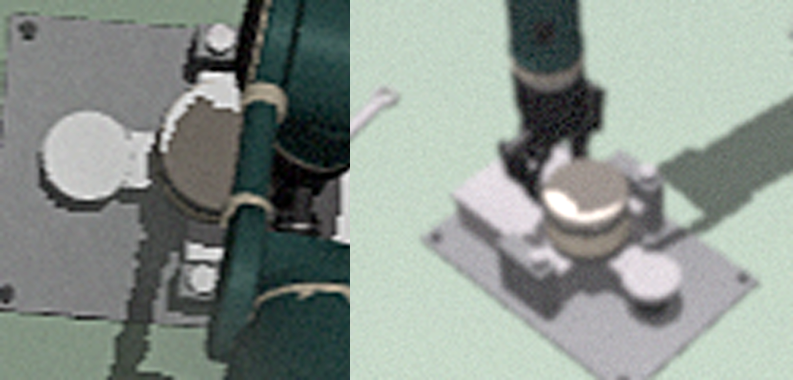

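```bash
cat > jar2.py <<'E'
from h import *
from scipy.optimize import least_squares
s=state()
ang=np.deg2rad(-4.05); xs=np.array([np.cos(ang),np.sin(ang)]); ys=np.array([-xs[1],xs[0]])
for n,R in(("scene",[.5419,.057]),("top",[.538,.0554])):
    R=np.array(R); t=s["tool_pos"][:2]-R
    p,d,c=cam(n); X=cloud(c,d)
    m=(d>0)&(abs(X[...,2]-.135)<.012)&(X[...,0]>.42)&(X[...,0]<.66)&(X[...,1]>-.25)&(X[...,1]<.2)
    k,l,st,_=cv2.connectedComponentsWithStats(m.astype(np.uint8)); i=1+np.argmax(st[1:,4])
    cnt=cv2.findContours((l==i).astype(np.uint8),cv2.RETR_EXTERNAL,cv2.CHAIN_APPROX_NONE)[0][0].reshape(-1,2)
    B=at_z(c,cnt,.135)[:,:2]; q=B.mean(0)
    for _ in range(15):
        F=B[((B-q)@ys>.008)] if n=="top" else B
        q=least_squares(lambda q:np.hypot(*(F-q).T)-.0447,q,loss="soft_l1",f_scale=.001).x
    r=np.hypot(*(F-q).T)
    print(n,len(F),"resid",(r-.0447).std().round(4),"jar stage",((q-R)@xs).round(4),((q-R)@ys).round(4),"tcp stage",(t@xs).round(4),(t@ys).round(4))
E
python3 jar2.py
```

```text
t 6.425 tcp [ 0.5321 -0.0825  0.095 ] yaw_y -4.15 tilt -1.0 F [-0.5 -3.6  4.2] w 0.698 g 2.266034446656704 q6 -0.13
scene 96 resid 0.0083 jar stage 0.0056 -0.093 tcp stage 0.0 -0.1399
top 41 resid 0.0009 jar stage 0.0031 -0.093 tcp stage 0.0038 -0.138
```

>>> {"fn": "carry_out", "kwargs": {"series": "0 0.008 0 0;0 0.008 0 0;0 0.008 0 0;0 0.008 0 0;0 0.008 0 0;0 0.008 0 0;0.0006 0.008 0 0;0.0006 0.008 0 0;0.0006 0.008 0 0;0.0006 0.006 0 0;0 0 0 0"}}

```text
time: 7.9
tool_pos: [0.5342, -0.0045, 0.0947]
tcp_rot: [-2.3, -2.14, 0.0]
wrist_force: [0.4, -3.5, 3.1]
width: 0.701
grip_force: 2.5
```

```bash
python3 jar2.py
```

```text
t 7.9 tcp [ 0.5342 -0.0045  0.0947] yaw_y -4.13 tilt -1.0 F [ 0.4 -3.5  3.1] w 0.701 g 2.5250179320573807 q6 0.02
scene 96 resid 0.0074 jar stage 0.0024 -0.015 tcp stage -0.0033 -0.0619
top 49 resid 0.0072 jar stage -0.0014 -0.016 tcp stage 0.0005 -0.06
```

>>> {"fn": "carry_out", "kwargs": {"series": "0.0002 0.004 0 0;0.0002 0.004 0 0;0.0002 0.003 0 0;0.0002 0.002 0 0;0 0 0 0;-0.001 -0.015 0 0;-0.0025 -0.035 0 0;-0.0025 -0.035 0 0;-0.0025 -0.035 0 0;0 0 0.05 0;0 -0.05 0.06 0;0 -0.06 0.03 0;0 -0.06 0 0;0 0 0 0"}}

```text
time: 9.75
tool_pos: [0.5257, -0.2711, 0.2201]
tcp_rot: [-2.306, -2.133, -0.0]
wrist_force: [0.4, 1.1, -0.1]
width: 0.702
grip_force: 0.0
```

```bash
cat > jar3.py <<'E'
from h import *
from scipy.optimize import least_squares
state()
ang=np.deg2rad(-4.05); xs=np.array([np.cos(ang),np.sin(ang)]); ys=np.array([-xs[1],xs[0]])
for n,R in(("scene",[.5419,.057]),("top",[.538,.0554])):
    p,d,c=cam(n); X=cloud(c,d)
    m=(d>0)&(X[...,2]>.128)&(X[...,2]<.145)&(X[...,0]>.44)&(X[...,0]<.64)&(X[...,1]>-.06)&(X[...,1]<.15)
    v,u=np.nonzero(m); W=at_z(c,np.c_[u,v],.135)[:,:2]
    f=lambda q:-np.sum(1/(1+np.exp((np.hypot(*(W-q).T)-.045)/.0012)))
    from scipy.optimize import minimize
    q=minimize(f,W.mean(0),method="Nelder-Mead").x
    print(n,len(W),"jar",q.round(4),"mean",W.mean(0).round(4),"stage",((q-R)@xs).round(4),((q-R)@ys).round(4),"z",np.median(X[m][:,2]).round(4))
    b=(d>0)&(X[...,2]>.09)&(X[...,2]<.108)
    for w in((.449,-.024),(.6177,-.036)):
        k=b&(np.hypot(X[...,0]-w[0],X[...,1]-w[1])<.02); v,u=np.nonzero(k)
        if len(v): W=at_z(c,np.c_[u,v],.1)[:,:2]; print("  stud",len(v),W.mean(0).round(4))
    a=p[225:320,330:480] if n=="top" else p[170:270,210:350]
    cv2.imwrite(f"pics/j_{n}.png",cv2.convertScaleAbs(cv2.resize(a,(400,300),interpolation=cv2.INTER_CUBIC),alpha=1.5))
cv2.imwrite("pics/j.png",np.hstack([cv2.imread("pics/j_top.png"),cv2.imread("pics/j_scene.png")]))
E
python3 jar3.py
```

```text
t 9.75 tcp [ 0.5257 -0.2711  0.2201] yaw_y -4.45 tilt -1.0 F [ 0.4  1.1 -0.1] w 0.702 g 0.0 q6 -0.44
scene 450 jar [0.5425 0.0555] mean [0.5431 0.056 ] stage 0.0007 -0.0015 z 0.1337
  stud 21 [ 0.4506 -0.0226]
  stud 24 [ 0.6199 -0.0344]
top 794 jar [0.5379 0.0531] mean [0.5375 0.0532] stage 0.0 -0.0023 z 0.1347
  stud 43 [ 0.4466 -0.0251]
  stud 40 [ 0.6172 -0.0361]
```

View pics/j.png

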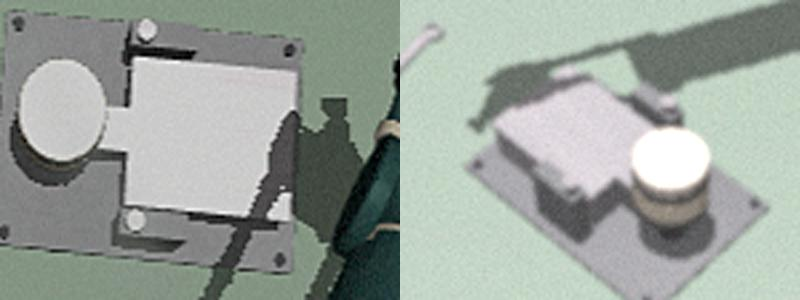

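>>> {"fn": "carry_out", "kwargs": {"series": "-0.0047 0.054 0.01 0.3;-0.0047 0.054 0.01 0.4;-0.0047 0.054 0 0;-0.0047 0.054 0 0;-0.0047 0.054 0 0;-0.0047 0.054 0 0;-0.0047 0.054 0 0;-0.0047 0.054 0 0;-0.0047 0.054 0 0;-0.0045 0.0575 0 0;0 0 -0.05 0;0 0 -0.05 0;0 0 0 0;0 0 0 0", "jaw": 0.1}}

```text
time: 11.6
tool_pos: [0.4797, 0.2768, 0.1418]
tcp_rot: [-2.286, -2.154, -0.001]
wrist_force: [0.2, -0.3, 0.4]
width: 0.553
grip_force: 0.0
```

Run:
```python
from h import *
s=state()
o=[]
for n in("top","scene"):
    p,d,c=cam(n); T=s["tool_pos"]
    q=proj(c,[[.479,.2725,.05],[T[0],T[1],.05]]); print(n,q)
    u,v=q[0].astype(int); a=cv2.resize(p[v-40:v+40,u-50:u+50],(400,320),interpolation=cv2.INTER_CUBIC); cv2.drawMarker(a,(int((q[1][0]-u+50)*4),int((q[1][1]-v+40)*4)),(0,0,255),0,12); o.append(a)
cv2.imwrite("pics/g.png",cv2.convertScaleAbs(np.hstack(o),alpha=1.5))
```

```text
t 11.6 tcp [0.4797 0.2768 0.1418] yaw_y -3.4 tilt -1.0 F [ 0.2 -0.3  0.4] w 0.553 g 0.0 q6 0.54
top [[274.86155527 283.5469845 ]
 [273.34282442 283.29698418]]
scene [[366.39074447 259.15853554]
 [367.35686371 259.93326902]]
```

View pics/g.png

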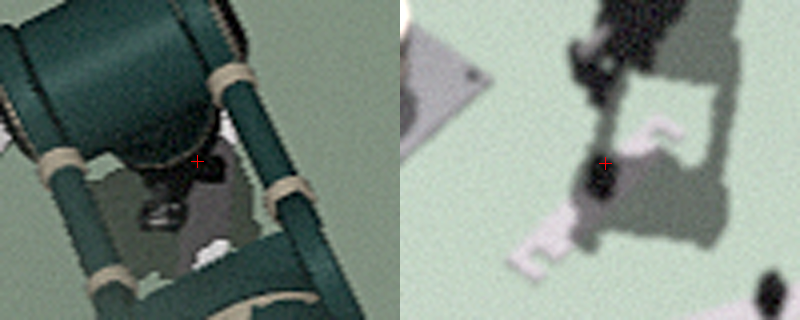

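The gripper hangs over the tab: in the scene half, the TCP marker (605,162) sits on the black tab at (600,170), and the top view is occluded. I'll shift 4.5 mm and go down.

>>> {"fn": "carry_out", "kwargs": {"series": "-0.0007 -0.0043 -0.03 0;0 0 -0.04 0;0 0 -0.03 0;0 0 -0.01 0;0 0 0 0"}}

```text
time: 12.32
tool_pos: [0.48, 0.2721, 0.0317]
tcp_rot: [2.287, 2.153, 0.002]
wrist_force: [0.1, -0.1, 0.5]
width: 0.548
grip_force: 0.0
```

>>> {"fn": "carry_out", "kwargs": {"series": "0 0 0 0;0 0 0 0;0 0 0 0;0 0 0 0;0 0 0 0;0 0 0 0", "jaw": -1, "grip_force": 60}}

```text
time: 13.08
tool_pos: [0.4803, 0.2725, 0.0327]
tcp_rot: [2.287, 2.153, 0.004]
wrist_force: [-1.6, -0.2, 6.9]
width: 0.162
grip_force: 60.6
```

>>> {"fn": "carry_out", "kwargs": {"series": "0 0 0.02 0;0 0 0.05 0;0 0 0.06 0;0 0 0.05 0;0.007 -0.04 0.01 -0.3;0.007 -0.04 0 -0.4;0.007 -0.045 0 0;0.007 -0.045 0 0;0.007 -0.045 0 0;0.007 -0.045 0 0;0.006 -0.04 0 0;0.0024 -0.0354 0 0;0 0 0 0;0 0 0 0"}}

```text
time: 14.82
tool_pos: [0.5292, -0.0634, 0.2206]
tcp_rot: [-2.301, -2.138, -0.0]
wrist_force: [-0.3, 0.7, -2.9]
width: 0.162
grip_force: 59.6
```

```bash
cat > look.py <<'E'
from h import *
import sys
s=state(); o=[]
for n in("top","scene"):
    p,d,c=cam(n)
    u,v=proj(c,[[.53,-.04,.12]])[0].astype(int); a=cv2.resize(p[v-50:v+50,u-67:u+67],(536,400),interpolation=cv2.INTER_CUBIC); o.append(a)
cv2.imwrite(f"pics/{sys.argv[1]}.png",cv2.convertScaleAbs(cv2.resize(np.hstack(o),(800,298)),alpha=1.5))
E
python3 look.py k1
```

```text
t 14.825 tcp [ 0.5292 -0.0634  0.2206] yaw_y -4.19 tilt -1.0 F [-0.3  0.7 -2.9] w 0.162 g 59.640939831733704 q6 -0.09
```

View pics/k1.png

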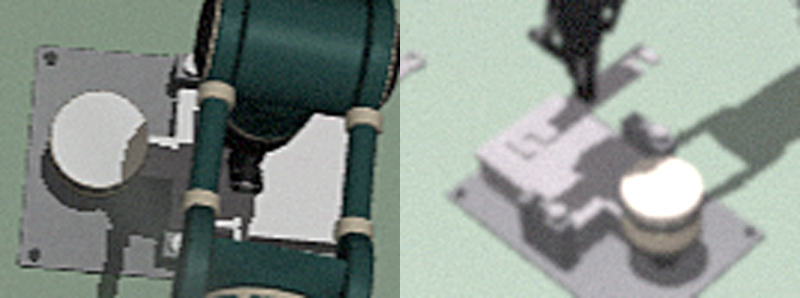

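>>> {"fn": "carry_out", "kwargs": {"series": "0.0015 0 -0.035 0;0 0 -0.035 0;0 0 0 0"}}

```text
time: 15.3
tool_pos: [0.5279, -0.0621, 0.1474]
tcp_rot: [-2.294, -2.137, 0.007]
wrist_force: [-0.3, -0.1, -2.2]
width: 0.161
grip_force: 59.7
```

```bash
cat > barm.py <<'E'
from h import *
s=state(); zt=s["tool_pos"][2]-.0327+.005; print("bar top z",zt.round(4))
ang=np.deg2rad(-4.05); xs=np.array([np.cos(ang),np.sin(ang)]); ys=np.array([-xs[1],xs[0]])
for n,M in(("scene",[.5353,-.0285]),("top",[.5321,-.0306])):
    p,d,c=cam(n); X=cloud(c,d); hsv=cv2.cvtColor(p,cv2.COLOR_BGR2HSV)
    m=(d>0)&(abs(X[...,2]-zt)<.006)&(hsv[...,2]>60)&(hsv[...,1]<70)
    v,u=np.nonzero(m); W=at_z(c,np.c_[u,v],zt)[:,:2]-M; L=np.c_[W@xs,W@ys]; k=(abs(L[:,0])<.125)&(abs(L[:,1]+.035)<.035); L=L[k]
    print(n,len(L),"x",np.percentile(L[:,0],[.5,99.5]).round(4),"z",np.median(X[v[k],u[k],2]).round(4))
    for lo,hi in((-.11,-.095),(-.075,-.03),(.03,.075),(.095,.11)):
        S=L[(L[:,0]>lo)&(L[:,0]<hi)]
        if len(S)>5: print("   x",lo,"y",np.percentile(S[:,1],[1,99]).round(4),len(S))
E
python3 barm.py
```

```text
t 15.3 tcp [ 0.5279 -0.0621  0.1474] yaw_y -4.07 tilt -1.0 F [-0.3 -0.1 -2.2] w 0.161 g 59.65473711490631 q6 -0.09
bar top z 0.1197
scene 391 x [-0.1083  0.1024] z 0.118
   x -0.11 y [-0.0491 -0.0146] 28
   x -0.075 y [-0.0504 -0.0147] 95
   x 0.03 y [-0.05   -0.0142] 107
   x 0.095 y [-0.0481 -0.0158] 19
top 4 x [-0.0662 -0.0104] z 0.1201
```

>>> {"fn": "carry_out", "kwargs": {"series": "0.003 0 0 0;0 0 -0.01 0;0 0 -0.01 0;0 0 -0.006 0;0 0 0 0"}}

```text
time: 16.02
tool_pos: [0.5331, -0.0635, 0.1235]
tcp_rot: [-2.299, -2.138, 0.002]
wrist_force: [-1.1, 0.0, -3.6]
width: 0.163
grip_force: 59.6
```

```bash
python3 barm.py
```

```text
t 16.025 tcp [ 0.5331 -0.0635  0.1235] yaw_y -4.16 tilt -1.0 F [-1.1  0.  -3.6] w 0.163 g 59.643638134002686 q6 -0.09
bar top z 0.0958
scene 399 x [-0.1021  0.108 ] z 0.095
   x -0.11 y [-0.0513 -0.0012] 19
   x -0.075 y [-0.0509 -0.0158] 91
   x 0.03 y [-0.0512 -0.0155] 97
   x 0.095 y [-0.0509 -0.0144] 32
top 3 x [-0.0529 -0.0206] z 0.0966
```

>>> {"fn": "carry_out", "kwargs": {"series": "-0.0025 0.0002 0 0;0 0 -0.003 0;0 0 -0.0015 0;0 0 0 0;0 0 0 0"}}

```text
time: 16.75
tool_pos: [0.5315, -0.0634, 0.1201]
tcp_rot: [2.3, 2.14, -0.0]
wrist_force: [0.6, -0.3, -1.7]
width: 0.165
grip_force: 59.6
```

```bash
python3 barm.py; python3 barm.py|grep -A1 tcp
```

```text
t 16.75 tcp [ 0.5315 -0.0634  0.1201] yaw_y -4.15 tilt -1.0 F [ 0.6 -0.3 -1.7] w 0.165 g 59.64343070983887 q6 -0.09
bar top z 0.0924
scene 410 x [-0.1021  0.1062] z 0.0915
   x -0.11 y [-0.0497 -0.0066] 18
   x -0.075 y [-0.0515 -0.0155] 95
   x 0.03 y [-0.0515 -0.0076] 106
   x 0.095 y [-0.0511 -0.0101] 30
top 1 x [-0.0114 -0.0114] z 0.0904
t 16.85 tcp [ 0.5316 -0.0635  0.1202] yaw_y -4.15 tilt -1.0 F [-0.5 -0.1 -2.6] w 0.159 g 59.64370787143707 q6 -0.09
bar top z 0.0925
```

>>> {"fn": "carry_out", "kwargs": {"series": "-0.001 0 -0.001 0;0 0 -0.001 0;0 0 -0.0005 0;0 0 0 0"}}

```text
time: 17.45
tool_pos: [0.5304, -0.0635, 0.1177]
tcp_rot: [-2.3, -2.139, 0.0]
wrist_force: [-1.2, 0.1, -1.4]
width: 0.168
grip_force: 59.9
```

>>> {"fn": "carry_out", "kwargs": {"series": "0 0 -0.0007 0;0 0 -0.0007 0;0 0 0 0;0 0 0 0"}}

```text
time: 17.95
tool_pos: [0.5304, -0.0635, 0.1177]
tcp_rot: [-2.3, -2.14, 0.0]
wrist_force: [-5.3, 1.0, 7.9]
width: 0.165
grip_force: 60.9
```

>>> {"fn": "carry_out", "kwargs": {"series": "0.0003 0.004 0 0;0.0003 0.004 0 0;0.0003 0.004 0 0;0.0002 0.003 0 0;0.0002 0.003 0 0;0 0 0 0"}}

```text
time: 18.7
tool_pos: [0.5333, -0.0464, 0.1178]
tcp_rot: [2.297, 2.138, 0.001]
wrist_force: [-1.8, -4.9, 6.5]
width: 0.16
grip_force: 60.8
```

```bash
python3 barm.py; python3 look.py k2
```

```text
t 18.7 tcp [ 0.5333 -0.0464  0.1178] yaw_y -4.11 tilt -1.0 F [-1.8 -4.9  6.5] w 0.16 g 60.758657455444336 q6 -0.06
bar top z 0.0901
scene 373 x [-0.1015  0.1067] z 0.0888
   x -0.11 y [-0.0333 -0.0156] 11
   x -0.075 y [-0.0371 -0.0005] 89
   x 0.03 y [-0.0349 -0.0008] 94
   x 0.095 y [-0.0481 -0.0019] 29
top 5 x [-0.0566 -0.0069] z 0.0905
t 18.8 tcp [ 0.5333 -0.0464  0.1178] yaw_y -4.12 tilt -1.0 F [-1.4 -4.2  8.1] w 0.159 g 60.77774405479431 q6 -0.06
```

View pics/k2.png

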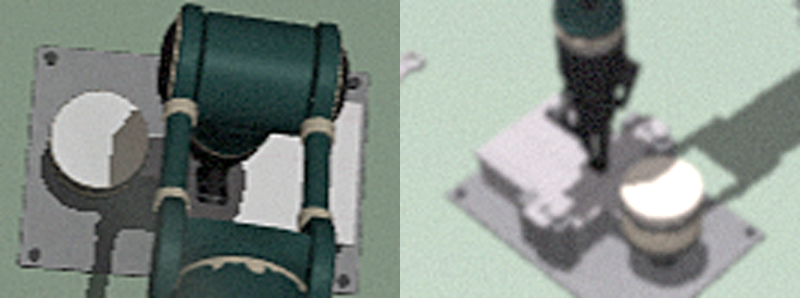

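>>> {"fn": "carry_out", "kwargs": {"series": "-0.001 0 0 0;-0.0012 0 0 0;0 0 0 0;0.0003 0.004 0 0;0.0003 0.004 0 0;0 0 0 0"}}

```text
time: 19.65
tool_pos: [0.5315, -0.0378, 0.1177]
tcp_rot: [2.298, 2.138, 0.002]
wrist_force: [-0.3, -3.4, 8.9]
width: 0.163
grip_force: 61.0
```

>>> {"fn": "carry_out", "kwargs": {"series": "0.0002 0.003 0 0;0.0002 0.002 0 0;0.0001 0.0015 0 0;0 0 0 0"}}

```text
time: 20.15
tool_pos: [0.5316, -0.0325, 0.1179]
tcp_rot: [2.297, 2.138, -0.001]
wrist_force: [-1.6, -8.9, 10.0]
width: 0.159
grip_force: 61.2
```

>>> {"fn": "carry_out", "kwargs": {"series": "0.0001 0.001 0 0;0.0001 0.001 0 0;0 0 0 0"}}

```text
time: 20.52
tool_pos: [0.5317, -0.0304, 0.1179]
tcp_rot: [2.297, 2.138, -0.001]
wrist_force: [-2.2, -6.8, 10.2]
width: 0.165
grip_force: 61.2
```

>>> {"fn": "carry_out", "kwargs": {"series": "0.0001 0.001 0 0;0.0001 0.001 0 0;0 0 0 0"}}

```text
time: 20.9
tool_pos: [0.5318, -0.0283, 0.1178]
tcp_rot: [2.298, 2.138, -0.001]
wrist_force: [-1.8, -7.9, 10.7]
width: 0.164
grip_force: 61.2
```

>>> {"fn": "carry_out", "kwargs": {"series": "0.0001 0.001 0 0;0 0 0 0"}}

```text
time: 21.15
tool_pos: [0.5319, -0.0279, 0.1179]
tcp_rot: [2.297, 2.138, -0.003]
wrist_force: [-2.6, -8.6, 10.5]
width: 0.163
grip_force: 61.3
```

>>> {"fn": "carry_out", "kwargs": {"series": "0.0001 0.001 0 0;0 0 0 0"}}

```text
time: 21.4
tool_pos: [0.5318, -0.0275, 0.1179]
tcp_rot: [2.296, 2.138, -0.004]
wrist_force: [-2.8, -10.5, 10.8]
width: 0.163
grip_force: 61.3
```

>>> {"fn": "carry_out", "kwargs": {"series": "0.0001 0.001 0 0;0 0 0 0"}}

```text
time: 21.65
tool_pos: [0.5319, -0.0272, 0.118]
tcp_rot: [2.295, 2.138, -0.005]
wrist_force: [-2.1, -12.2, 12.5]
width: 0.162
grip_force: 61.3
```

```bash
python3 barm.py; python3 look.py k3
```

```text
t 21.65 tcp [ 0.5319 -0.0272  0.118 ] yaw_y -4.07 tilt -1.0 F [ -2.1 -12.2  12.5] w 0.162 g 61.33315443992615 q6 -0.02
bar top z 0.0903
scene 189 x [-0.105   0.1029] z 0.0891
   x -0.075 y [-0.0244 -0.0005] 44
   x 0.03 y [-0.0176 -0.0004] 47
   x 0.095 y [-0.0495 -0.0024] 15
top 1 x [-0.0602 -0.0602] z 0.086
t 21.75 tcp [ 0.5319 -0.0272  0.118 ] yaw_y -4.07 tilt -1.0 F [ -3.6 -12.4  10.7] w 0.162 g 61.32795810699463 q6 -0.02
```

View pics/k3.png

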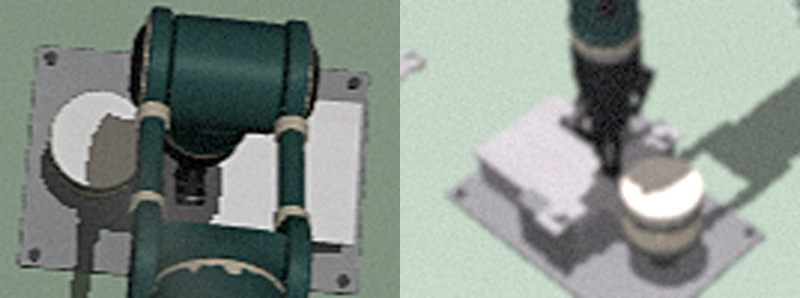

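>>> {"fn": "carry_out", "kwargs": {"series": "0.0001 0.0015 0 0;0.0001 0.0015 0 0;0 0 0 0"}}

```text
time: 22.22
tool_pos: [0.5321, -0.0248, 0.1182]
tcp_rot: [2.295, 2.136, -0.006]
wrist_force: [-4.3, -15.3, 11.7]
width: 0.164
grip_force: 61.4
```

```bash
sed -i 's/abs(L\[:,1\]+.035)<.035/abs(L[:,1]+.015)<.05/' barm.py; python3 barm.py
```

```text
t 22.225 tcp [ 0.5321 -0.0248  0.1182] yaw_y -4.11 tilt -1.0 F [ -4.3 -15.3  11.7] w 0.164 g 61.429617404937744 q6 -0.01
bar top z 0.0905
scene 393 x [-0.106  0.103] z 0.0893
   x -0.11 y [-0.0166  0.0184] 20
   x -0.075 y [-0.0256  0.0191] 85
   x 0.03 y [-0.018   0.0194] 105
   x 0.095 y [-0.0465  0.019 ] 27
top 7 x [-0.0623 -0.0263] z 0.089
   x -0.075 y [0.0117 0.017 ] 6
```

>>> {"fn": "carry_out", "kwargs": {"series": "0 0 0 0;0 0 0 0;0 0 0 0;0 0 0 0;0 0 0.02 0;0 0 0.05 0;0 0 0.06 0;0 -0.05 0.02 0;0 -0.06 0 0;0 -0.06 0 0;0 -0.06 0 0;0 -0.06 0 0;0 0 0 0", "jaw": 0.2}}

```text
time: 23.95
tool_pos: [0.5309, -0.3147, 0.2654]
tcp_rot: [-2.305, -2.134, 0.001]
wrist_force: [-0.7, 0.9, -0.1]
width: 0.6
grip_force: 0.0
```

```bash
sed -i 's/^s=state.*/s=state(); zt=.09/' barm.py; python3 barm.py; python3 jar3.py
python3 - <<'E'
from h import *
o=[]
for n in("top","scene"):
    p,d,c=cam(n)
    u,v=proj(c,[[.535,-.015,.1]])[0].astype(int); o.append(cv2.resize(p[v-37:v+37,u-50:u+50],(400,296),interpolation=cv2.INTER_CUBIC))
cv2.imwrite("pics/k4.png",cv2.convertScaleAbs(np.hstack(o),alpha=1.3))
E
```

```text
t 23.95 tcp [ 0.5309 -0.3147  0.2654] yaw_y -4.43 tilt -1.0 F [-0.7  0.9 -0.1] w 0.6 g 0.0 q6 -0.5
scene 420 x [-0.1052  0.1049] z 0.0882
   x -0.11 y [-0.0133  0.0181] 19
   x -0.075 y [-0.0481  0.0187] 91
   x 0.03 y [-0.018  0.019] 99
   x 0.095 y [-0.0463  0.0186] 31
top 748 x [-0.1045  0.1041] z 0.089
   x -0.11 y [-0.0387  0.0173] 40
   x -0.075 y [-0.0158  0.0175] 165
   x 0.03 y [-0.0445  0.0173] 172
   x 0.095 y [-0.0412  0.0173] 37
t 24.05 tcp [ 0.5313 -0.3109  0.2656] yaw_y -4.24 tilt -1.0 F [-0.8 -0.7  0.6] w 0.595 g 0.0 q6 -0.5
scene 480 jar [0.5425 0.0552] mean [0.5429 0.0502] stage 0.0008 -0.0017 z 0.1337
  stud 29 [ 0.4531 -0.0199]
  stud 40 [ 0.6219 -0.0343]
top 854 jar [0.5379 0.0532] mean [0.5375 0.0485] stage 0.0 -0.0022 z 0.1347
  stud 87 [ 0.4477 -0.0246]
  stud 75 [ 0.6171 -0.0358]
```

View pics/k4.png

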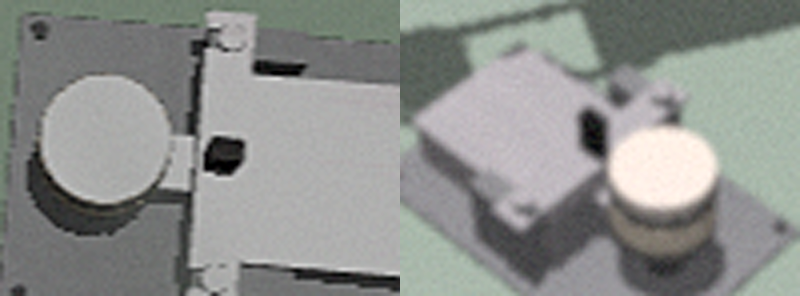

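```bash
python3 -c "
from workcell import bot
print(bot.finish_job())"
```

```text
the job is handed in; nothing more can be done
None
```

I handed the job in after about 24 s of robot time: the jar stands on the rest about 2 mm short of centre, and the keeper bar lies flat on the posts with both slots measured home within about 1 mm; the arm stayed clear of the beaker, wrench and small jar, though I did not re-measure them at the end.

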